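# Roll the whistle tube into view and hold the inspection mirror on its band

### The arm

A 6-joint arm with a two-finger parallel gripper is mounted at the origin on the work surface. World frame = base frame: x ahead of the robot, y to its left, z up, the work surface at z = 0. Lengths are in m, angles in rad, forces in N, time in s.
With the tool pointing down it reaches from about 0.25 to 0.775 m from the base axis. Payload 4 kg.
Tool frame: the origin (TCP) lies midway between the tips of the shut fingers; the grasp point (between the pads) lies 19 mm behind it; z points along the fingers, y is the line along which they close (so a half turn about z gives the same grasp; the last joint's range is limited). The gripper opens to 94 mm and grips with 3 to 60 N. Pads are 16 mm wide; open, the fingers measure 119 mm over their backs; the gripper's body (75 mm by 177 mm) begins 78 mm behind the grasp point.
Start: joints at [-1.332, 0.087, 1.371, -0, 1.684, -0.103], TCP at [0.184, -0.518, 0.206] pointing down, gripper open.
Joint ranges: [-3.1, 3.1], [-0.76, 2.03], [0.27, 2.55], [-1.08, 4.22], [0.17, 2.65], [-2.57, 2.57]. Speed limits (rad/s): [2.79, 2.79, 3.14, 3.14, 3.14, 3.14].

### API

Orientations are given as a rotation vector (axis times angle).
In Python, from cell import read_state, get_image, sign_off gives the robot as it stands.
- The arm moves only by the tool send_rows, never from a script. Its argument "series" is a list of rows, each an object with "dp": the shift along the tool's x, y, z as a fraction of full scale, a list of three; "rotation": the turn, a rotation vector about the tool's x, y, z as a fraction of full scale, a list of three. A call has 1 to 5 rows; each row shifts and turns the commanded pose from where the row before left it, along the tool's axes as they then stand; what a row does not reach is not made up. Full scale, the value 1, is 200 mm for a shift and 360 degrees for a turn. A row lasts 1/8 s, in which the tool goes at most 62.5 mm and 10.7 degrees, less where a joint would pass 70% of its speed; a pose out of reach is approached as far as the arm can. A call with a number of a shift or a turn outside -1 to 1 is refused whole. A call with a gripper value outside its range is refused whole. "jaw" is the opening, from -1 (shut) to 1 (fully open), set as the call begins (left out, the last holds). The fingers move at their own pace and stop on an object; "newtons" is the grip in N (left out, the last holds). Time passes only in rows, so rows that do not move let the fingers close. It gives the time, the measured TCP pose, the force, the opening and the grip force at its end, in the units of the state.
- read_state(): the state, without advancing time (a new reading comes with each control period).
- get_image(name): name is "side" or "top"; returns a dict with "image" (480x640x3 uint8, red, green, blue), "K" (3x3 intrinsics, pixels), "k1" (the pictures are not rectified: a ray, as slopes to the right and down, at radius r is drawn at 1 + k1 r^2 times it, then the intrinsics apply), "cam_to_world" (4x4, takes a point from camera to world coordinates). Camera axes: x right, y up, looking along -z (the intrinsics and any distortion apply to the point x, -y, -z); pixel columns grow to the right and rows downward; lengths in m; the calibration is good to about 2 mm. A picture is of the moment at which its call begins. There is no depth.
- sign_off(): hands the job in; it is judged then, once.
The state is a dict: "time": time; "joint_pos": joint angles; "qvel": joint speeds; "effort": joint torques, N m; "position": TCP position; "orientation": TCP orientation; "ft_force": force on the tool from outside, world axes, zero at the start; "ft_torque": the same for the moment, N m; "grip_width": finger opening in m; "grasp_force": force on a finger pad.
Only numpy, scipy, OpenCV 4.12 (cv2) and the standard library are available. Lean on these libraries where they do the work, as an engineer would, in place of code of your own. Each camera call takes 0.05 s, during which the arm holds its last target. There are 200 camera calls.

### The job

Lift the hinged tray by its bar handle to about 25 degrees so that the brass whistle tube rolls into the groove along the hinge, then lower the tray gently until it is level again, without touching the tube. Then take the sprung swivel mirror by the flat grip on its top and turn it until the dark steel band on the tube shows by reflection to the fixed scope (straight in line with its view, not at the fringe), and finish while still holding the mirror at that angle. Leave the other things on the bench where they are.

Things in the scene. Friction and masses are not known exactly. Their poses are not given: they have to be found in the camera images.
- tray_base: Fixed dark wooden base under the tray, 290 x 150 x 14 mm; origin at its underside's centre on the bench, x along the hinge, y from the hinge to the handle side. The aluminium tray on it is 300 x 150 mm, underside 16 mm up, floor 9 mm thick, rims 22 mm high (18 at the hinge). Groove along the hinge: 20 mm wide, 6 mm deep, centre line y = -0.059 here; a tube in it has its axis at z = 0.027.
- tray_hinge (a point): Middle of the tray's hinge line, on the lower edge of the tray's hinge side, 16 mm above the bench; axes as tray_base. The hinge turns about x.
- tray_handle (a point): Middle of the tray's round steel bar handle, 10 mm thick, 110 mm long, parallel to the hinge; it lies 195 mm from the hinge, 36 mm above the bench (20 mm above the hinge) when level, with 40 mm free between bar and rim (struts 50 mm either side). Pinch from above, fingers closing across it; it turns between the fingers as the tray tilts. Axes turn with the tray.
- tray (a joint): Tilt of the tray in rad: 0 level (resting), positive with the handle side lifted; 0.44 is 25 degrees. It falls back under its own weight (0.4 kg) if let go.
- tube: The loose pitted brass whistle tube in the tray, 16 mm diameter, 170 mm long, 70 g, lying along the tray's x; origin in the middle of its axis, x along the tube. It starts on the tray floor on the handle side and rolls freely. It spins about its x axis when it rolls.
- tube_band (a point): Centre of the dark steel band (12 mm wide) round the tube, on the tube's axis, 25 mm from its middle towards its -x end (the end with the small rectangular window). This is the marker to be seen.
- mirror_stand: Fixed steel plate, 220 x 100 x 12 mm, that carries the swivel mirror and the scope; origin on the bench on the mirror's vertical swivel axis (50 mm from one end of the plate). Its +x points from the mirror to the scope; z up.
- scope_lens (a point): Front lens of the fixed scope, a black tube 28 mm thick on a pillar; 115 mm from the mirror's axis along the stand's +x, 103 mm high, looking at the mirror and slightly down.
- mirror (a joint): Turn of the mirror about its vertical axis in rad, 0 to 1.6. At 0 (where its spring, 0.02 Nm at 0 rising 0.05 Nm per rad, parks it) the mirror faces the scope squarely; positive is anticlockwise seen from above. Let go, it springs back to 0.
- mirror_face (a point): Centre of the mirror's upright glass, 58 mm wide and 68 mm high, on the swivel axis 79 mm above the bench. x is the outward normal of the glass, z up; y lies along the glass.
- mirror_grip (a point): Middle of the flat brass grip on top of the mirror, on the swivel axis 147 mm above the bench: a bar 36 mm long (along its y, parallel to the glass), 10 mm thick (x), 26 mm high (z). Clear all round; pinch from above with the fingers closing along x, then turn it about the vertical.
- sight_line (a point): Not a solid thing: where the scope looks by way of the mirror. A point on the mirror's axis, 79 mm up; its x axis points horizontally along the reflected line of sight, so it swings twice as far as the mirror (along the stand's +x when the mirror is at 0). The scope sees the band when this axis passes it sideways by less than 20 mm.
- hone: Bystander: grey stone honing block 150 x 50 x 25 mm; origin under its centre.
- plug: Bystander: yew fipple plug, a cylinder 15 mm thick, 28 mm long, lying; origin under its middle.
- scribe: Bystander: bent steel scribe 140 mm long, lying; origin under its middle.
- oil_jar: Bystander: amber glass jar 56 mm wide, 75 mm high; origin under its centre.
- spare_tube: Bystander: thin brass tube 260 mm long, 12 mm diameter, lying on the bench; origin under its middle.
- file_brush: Bystander: small brush lying on the bench; origin at its underside.
Not all that is in view belongs to the job. What is shaped like the tube but pink or purple is not meant.

How it is judged:
On the way, in this order (a step that is already met when the one before it is completed fails the run):
1. The tray is held tilted at about 25 degrees (0.33 to 0.55 rad) (value of joint tray between 0.33 and 0.55 rad), for 0.3 s.
2. The tray is level again with the tube lying in the groove (value of joint tray below 0.04 rad and y of tube in the frame of tray_base between -0.069 and -0.049 m and z of tube in the frame of tray_base between 0.02 and 0.031 m), for 0.3 s.
3. The held mirror shows the band to the scope (y of tube_band in the frame of sight_line between -0.02 and 0.02 m and x of tube_band in the frame of sight_line above 0.05 m and contact force between the fingers and mirror above 0.5 N and velocity of joint mirror between -0.1 and 0.1 rad/s), for 0.4 s.
At the end, for the whole second after the job is handed in: Fingers hold the mirror still (over 0.5 N, under 0.1 rad/s) with the reflected line of sight within 20 mm sideways of the centre of the steel band; tray level (within 0.04 rad); tube at rest in the groove (within 10 mm of its centre line) (all of step 2 and all of step 3 and linear speed of tube below 0.03 m/s); the arm keeps its last pose, push and grip.
It fails at once if the tray is dropped or slammed (falls faster than 2 rad/s) (velocity of joint tray below -2 rad/s).
It fails at once if the robot touches the tube (contact force between any of the fingers, the arm and tube above 0.3 N).
It fails at once if a bystander is moved by more than 20 mm (distance of any of hone, plug, scribe, oil_jar, spare_tube, file_brush from where it was at the start of the episode above 0.02 m).
It also fails if it takes over 48 s, if anything falls off the work surface, if the arm or the gripper's body presses on something with over 40 N, if the wrist force passes 120 N, or if a joint passes its speed limit or range.

## Working session

There is one attempt and no reset: what is moved stays moved. The work goes in short steps, Python scripts to look and compute and a tool call to move; the robot and the scene stay as the last step left them, time stands still between calls to the robot, and variables do not carry over. Pictures are saved under pics/ and viewed, at most 10 in all, crops included, and the job is handed in when it is done.

Besides the shell and the picture viewer there is one more tool, called after "Call:" as name([rows], argument=value, ...), one row to a line, values as JSON. send_rows: Moves the arm, as the interface text tells. Its arguments: {"type":"object","properties":{"series":{"type":"array"},"jaw":{"type":"number"},"newtons":{"type":"number"}},"required":["series"]}

```bash
ls; mkdir -p pics; cat > h.py <<'E'
import numpy as np, cv2
from cell import read_state, get_image
def shot(n,f):
    d=get_image(n); cv2.imwrite(f,d["image"][:,:,::-1]); np.savez(f[:-4]+'.npz',**d); return d
def ray(d,u,v):
    K=d["K"];p=np.array([(u-K[0,2])/K[0,0],(v-K[1,2])/K[1,1]])
    q=p.copy()
    for _ in range(30): q=p/(1+d["k1"]*(q@q))
    T=d["cam_to_world"];return T[:3,3],T[:3,:3]@np.array([q[0],-q[1],-1])
def onz(d,u,v,z):
    o,r=ray(d,u,v);return o+r*(z-o[2])/r[2]
def tri(d1,a,d2,b):
    o1,r1=ray(d1,*a);o2,r2=ray(d2,*b)
    s=np.linalg.lstsq(np.c_[r1,-r2],o2-o1,rcond=None)[0]
    p,q=o1+s[0]*r1,o2+s[1]*r2
    return (p+q)/2,np.linalg.norm(p-q)
def proj(d,P):
    T=d["cam_to_world"];c=T[:3,:3].T@(np.array(P)-T[:3,3]);q=np.array([c[0],-c[1]])/-c[2]
    q=q*(1+d["k1"]*(q@q));K=d["K"];return K[0,0]*q[0]+K[0,2],K[1,1]*q[1]+K[1,2]
E
python3 - <<'E'
from h import *
for n in("top","side"):
    d=shot(n,f"pics/{n}0.png");print(n,d["K"].tolist(),d["k1"],d["cam_to_world"].round(3).tolist())
print(read_state())
E
```

```text
pics
top [[599.6550180714771, 0.0, 323.5377341446386], [0.0, 599.6550180714771, 233.26042028250276], [0.0, 0.0, 1.0]] 0.04005290307031025 [[0.008, 0.987, -0.163, 0.261], [-1.0, 0.011, 0.015, 0.088], [0.016, 0.163, 0.986, 1.519], [0.0, 0.0, 0.0, 1.0]]
side [[600.7866890273532, 0.0, 310.83633581795397], [0.0, 600.7866890273532, 235.8874166646735], [0.0, 0.0, 1.0]] -0.05954094124436706 [[-0.945, 0.205, -0.253, 0.092], [-0.326, -0.58, 0.747, 1.281], [0.006, 0.789, 0.615, 1.081], [0.0, 0.0, 0.0, 1.0]]
{'time': 0.1, 'joint_pos': array([-1.33208462e+00,  8.78753719e-02,  1.37204559e+00, -4.65623676e-06,
        1.68357150e+00, -1.03098494e-01]), 'qvel': array([-1.26607033e-03, -3.59522173e-03, -4.96162731e-03, -4.13706208e-04,
        7.78027158e-05,  1.24025751e-03]), 'effort': array([ 1.97335081e-03, -3.41252232e+01, -3.03301620e+01,  7.19875842e-02,
        3.04180034e-02, -1.02278509e-04]), 'position': array([ 0.18424054, -0.51772965,  0.20445351]), 'orientation': array([-3.09395614e+00, -5.33981153e-01,  2.09319900e-04]), 'ft_force': array([ 0.59213688, -0.02605056, -0.87435529]), 'ft_torque': array([-0.06183879, -0.02433309,  0.05387004]), 'grasp_force': 0.0, 'grip_width': 0.09405928541056413}
```

View pics/top0.png

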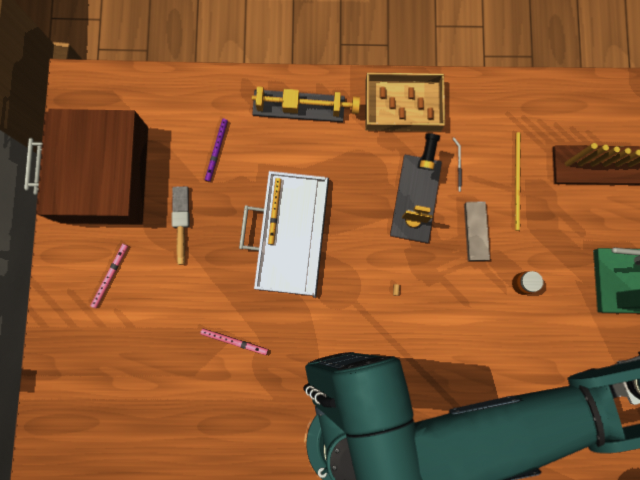

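View pics/side0.png

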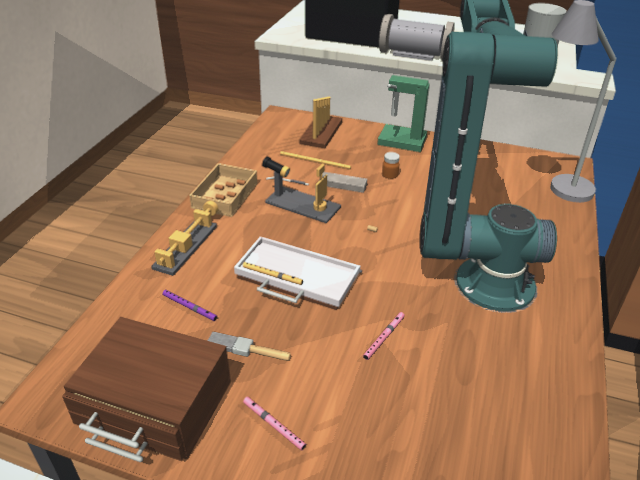

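The top view shows the tray at about (290,232), with its handle bar at (245,228), the tube at (275,212), the mirror grip near (417,215) and the scope at (430,150). The side view shows the tray at (297,270), the handle at (280,292) and the mirror at (320,190). I'll enlarge both.

```bash
python3 - <<'E'
import cv2
a=cv2.imread('pics/top0.png')[130:305,230:460];cv2.imwrite('pics/topc.png',cv2.resize(a,None,fx=3.4,fy=3.4,interpolation=cv2.INTER_CUBIC))
a=cv2.imread('pics/side0.png')[145:310,225:370];cv2.imwrite('pics/sidec.png',cv2.resize(a,None,fx=3.6,fy=3.6,interpolation=cv2.INTER_CUBIC))
E
```

```text
(no output)
```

View pics/topc.png

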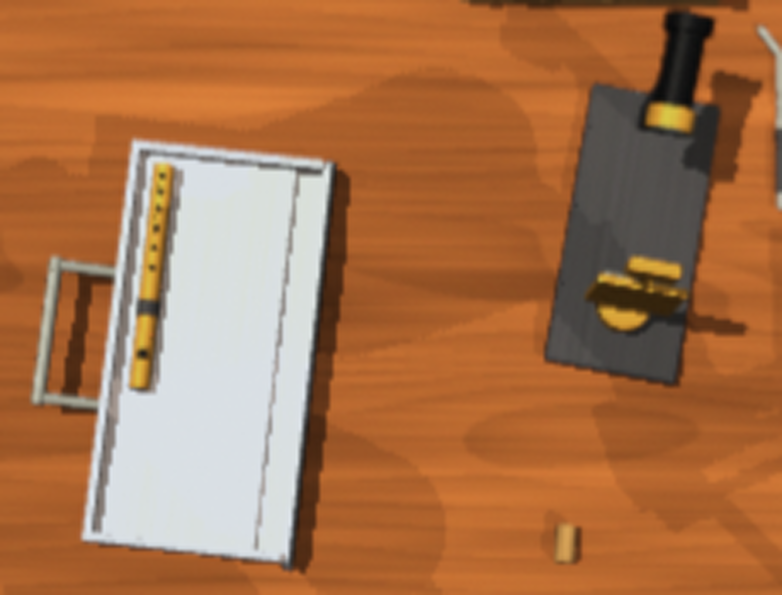

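View pics/sidec.png

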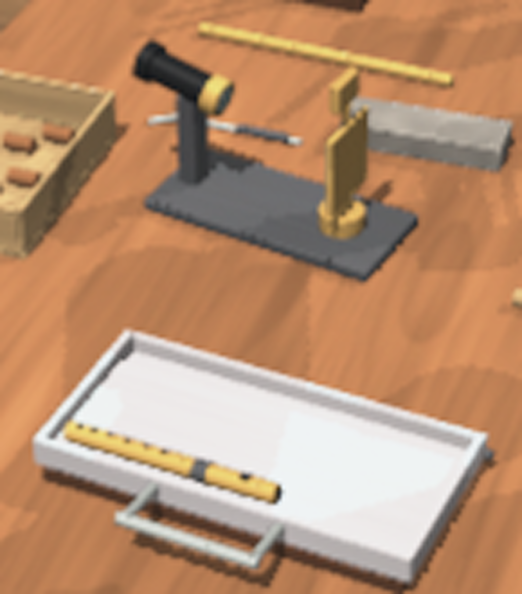

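The crops show the following:
- **Handle bar ends:** top crop (54,262) and (38,402), side crop (120,518) and (263,563).
- **Band:** top crop (147,308), side crop (201,469).
- **Grip:** top crop about (655,268), side crop about (343,92).
- **Stand corners:** (592,85), (718,105), (545,360) and (677,383).

```bash
python3 - <<'E'
from h import *
t=dict(np.load('pics/top0.npz'));s=dict(np.load('pics/side0.npz'))
T=lambda x,y:((x+.5)/3.4-.5+230,(y+.5)/3.4-.5+130)
S=lambda x,y:((x+.5)/3.6-.5+225,(y+.5)/3.6-.5+145)
def tr(n,a,b):
    p,e=tri(t,T(*a),s,S(*b));print(n,p.round(4),round(e,4));return p
h1=tr('h far',(54,262),(120,518));h2=tr('h near',(38,402),(263,563))
g=tr('grip top',(655,262),(344,75))
b=tr('band',(147,308),(201,467));tr('tube farend',(163,166),(70,432));tr('tube near',(141,387),(276,491))
c=[tr('rim hf',(135,143),(130,335)) if 0 else None]
# rim corners (z~.038), tray yaw
z=.038
P={k:onz(t,*T(*v),z) for k,v in dict(handfar=(133,141),hingefar=(334,162),handnear=(82,541),hingenear=(293,569)).items()}
for k,v in P.items():print(k,v.round(4))
tr('rimcorner handnear',(82,541),(410,580));tr('rim handle-far',(133,141),(36,440))
tr('rim hingefar',(334,162),(130,333));tr('rim hingenear',(293,569),(488,437))
for v in((592,85),(718,105),(545,360),(677,383)):print('stand',onz(t,*T(*v),.012).round(4))
for v in((152,202),(262,276),(418,215),(365,275)):print('standS',onz(s,*S(*v),.012).round(4))
d=h1-h2;print('bar len',np.linalg.norm(d),'mid',(h1+h2)/2,'yaw',np.arctan2(d[1],d[0]))
E
```

```text
h far [0.5744 0.2631 0.0375] 0.0054
h near [0.467  0.2712 0.0364] 0.0002
grip top [ 0.5514 -0.1601  0.1637] 0.0029
band [0.5403 0.1936 0.0375] 0.0051
tube farend [0.6491 0.1843 0.0323] 0.0039
tube near [0.4816 0.1968 0.0346] 0.0047
handfar [0.6646 0.2062 0.038 ]
hingefar [0.6503 0.0558 0.038 ]
handnear [0.3657 0.2361 0.038 ]
hingenear [0.3469 0.0833 0.038 ]
rimcorner handnear [0.3686 0.2381 0.021 ] 0.0034
rim handle-far [0.6664 0.2066 0.0378] 0.0034
rim hingefar [0.6547 0.056  0.0296] 0.0042
rim hingenear [0.3521 0.0841 0.0308] 0.0097
stand [ 0.7203 -0.1422  0.012 ]
stand [ 0.7055 -0.2385  0.012 ]
stand [ 0.5063 -0.1042  0.012 ]
stand [ 0.4899 -0.2029  0.012 ]
standS [ 0.72   -0.1416  0.012 ]
standS [ 0.5928 -0.072   0.012 ]
standS [ 0.4962 -0.2     0.012 ]
standS [ 0.5126 -0.1019  0.012 ]
bar len 0.10764797736092051 mid [0.52068112 0.26715874 0.03692315] yaw -0.07472227615210755
```

Call:
send_rows([
  {"dp": [0.193,-0.209,0],"rotation": [0,0,0]},
  {"dp": [0.193,-0.209,0],"rotation": [0,0,0]},
  {"dp": [0.193,-0.209,0],"rotation": [0,0,0]},
  {"dp": [0.193,-0.209,0],"rotation": [0,0,0]},
  {"dp": [0.193,-0.209,0],"rotation": [0,0,0]},
], jaw=-0.15, newtons=15)

```text
time: 0.72
position: [0.2963, -0.2547, 0.205]
orientation: [-3.096, -0.533, -0.0]
ft_force: [1.0, -1.3, 0.4]
grip_width: 0.0476
grasp_force: 0.0
```

Call:
send_rows([
  {"dp": [0.193,-0.209,0],"rotation": [0,0,0]},
  {"dp": [0.193,-0.209,0],"rotation": [0,0,0]},
  {"dp": [0.193,-0.209,0],"rotation": [0,0,0]},
  {"dp": [0.193,-0.209,0],"rotation": [0,0,0]},
  {"dp": [0.193,-0.209,0],"rotation": [0,0,0]},
])

```text
time: 1.35
position: [0.4081, 0.0069, 0.2052]
orientation: [3.095, 0.534, 0.0]
ft_force: [1.1, -0.9, -0.2]
grip_width: 0.0399
grasp_force: 0.0
```

Call:
send_rows([
  {"dp": [0.193,-0.209,0],"rotation": [0,0,0]},
  {"dp": [0.193,-0.209,0],"rotation": [0,0,0]},
  {"dp": [0.193,-0.209,0],"rotation": [0,0,0]},
  {"dp": [0.193,-0.209,0],"rotation": [0,0,0]},
  {"dp": [0.193,-0.209,0],"rotation": [0,0,0]},
])

```text
time: 1.98
position: [0.52, 0.2684, 0.2048]
orientation: [3.095, 0.535, -0.001]
ft_force: [0.1, 0.3, -0.2]
grip_width: 0.0398
grasp_force: 0.0
```

Call:
send_rows([
  {"dp": [0,0,0],"rotation": [0,0,0.023]},
  {"dp": [0,0,0],"rotation": [0,0,0.023]},
  {"dp": [0,0,0],"rotation": [0,0,0.023]},
  {"dp": [0,0,0],"rotation": [0,0,0]},
  {"dp": [0,0,0],"rotation": [0,0,0]},
])

```text
time: 2.6
position: [0.5196, 0.2665, 0.2051]
orientation: [3.138, -0.141, -0.001]
ft_force: [0.4, 0.2, 0.0]
grip_width: 0.04
grasp_force: 0.0
```

Call:
send_rows([
  {"dp": [0,0,0.25],"rotation": [0,0,0]},
  {"dp": [0,0,0.25],"rotation": [0,0,0]},
  {"dp": [0,0,0.2],"rotation": [0,0,0]},
  {"dp": [0,0,0.15],"rotation": [0,0,0]},
  {"dp": [0,0,0.08],"rotation": [0,0,0]},
])

```text
time: 3.22
position: [0.5185, 0.266, 0.0173]
orientation: [3.137, -0.143, -0.005]
ft_force: [0.5, -0.8, 1.0]
grip_width: 0.0399
grasp_force: 0.0
```

```bash
python3 - <<'E'
from h import *
a=shot('top','pics/t1.png')['image'];b=shot('side','pics/s1.png')['image']
r=lambda i,f:cv2.resize(i,None,fx=f,fy=f,interpolation=cv2.INTER_CUBIC)
cv2.imwrite('pics/c1.png',np.hstack([r(a[150:300,220:340],3.3)[:495],r(b[220:370,220:340],3.3)[:495]])[:,:,::-1]);print(read_state()['position'])
E
```

```text
[0.51839886 0.26600141 0.01751488]
```

View pics/c1.png

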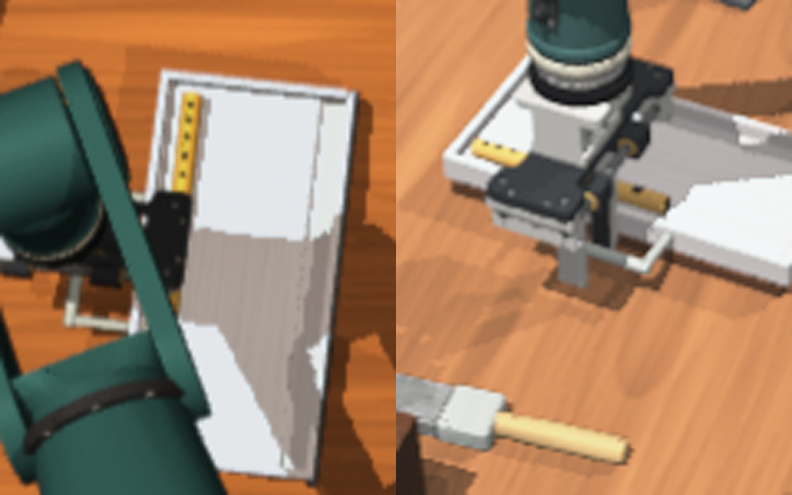

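The bar is between the open fingers (right panel, about (600,255)) and the rim is clear. Closing now.

Call:
send_rows([
  {"dp": [0,0,0],"rotation": [0,0,0]},
  {"dp": [0,0,0],"rotation": [0,0,0]},
  {"dp": [0,0,0],"rotation": [0,0,0]},
  {"dp": [0,0,0],"rotation": [0,0,0]},
], jaw=-1, newtons=20)

```text
time: 3.82
position: [0.5206, 0.2682, 0.0207]
orientation: [-3.135, 0.144, -0.004]
ft_force: [0.3, 3.6, 0.9]
grip_width: 0.0093
grasp_force: 20.0
```

```bash
python3 - <<'E'
import numpy as np
def arc(ts):
    a=np.arctan2(.02,.195);R=np.hypot(.02,.195);y=R*np.cos(a+ts);z=R*np.sin(a+ts)
    print(np.c_[ts[1:],-np.diff(y)/.2,-np.diff(z)/.2].round(4).tolist())  # tool y = -tray y, tool z = -z
arc(np.linspace(0,.44,16))
E
```

```text
[[0.0293, 0.0034, -0.0286], [0.0587, 0.0042, -0.0284], [0.088, 0.005, -0.0283], [0.1173, 0.0058, -0.0281], [0.1467, 0.0067, -0.028], [0.176, 0.0075, -0.0278], [0.2053, 0.0083, -0.0275], [0.2347, 0.0091, -0.0273], [0.264, 0.0099, -0.027], [0.2933, 0.0107, -0.0267], [0.3227, 0.0115, -0.0264], [0.352, 0.0122, -0.026], [0.3813, 0.013, -0.0256], [0.4107, 0.0137, -0.0253], [0.44, 0.0145, -0.0248]]
```

Call:
send_rows([
  {"dp": [0,0.0034,-0.0286],"rotation": [0,0,0]},
  {"dp": [0,0.0042,-0.0284],"rotation": [0,0,0]},
  {"dp": [0,0.005,-0.0283],"rotation": [0,0,0]},
  {"dp": [0,0.0058,-0.0281],"rotation": [0,0,0]},
  {"dp": [0,0.0067,-0.028],"rotation": [0,0,0]},
])

```text
time: 4.45
position: [0.5201, 0.2635, 0.0484]
orientation: [-3.134, 0.143, -0.004]
ft_force: [2.6, 5.4, -1.4]
grip_width: 0.0094
grasp_force: 20.0
```

Call:
send_rows([
  {"dp": [0,0.0075,-0.0278],"rotation": [0,0,0]},
  {"dp": [0,0.0083,-0.0275],"rotation": [0,0,0]},
  {"dp": [0,0.0091,-0.0273],"rotation": [0,0,0]},
  {"dp": [0,0.0099,-0.027],"rotation": [0,0,0]},
  {"dp": [0,0.0107,-0.0267],"rotation": [0,0,0]},
])

```text
time: 5.08
position: [0.5192, 0.2548, 0.076]
orientation: [-3.134, 0.143, -0.004]
ft_force: [1.8, 4.8, 0.2]
grip_width: 0.009
grasp_force: 20.0
```

Call:
send_rows([
  {"dp": [0,0.0115,-0.0264],"rotation": [0,0,0]},
  {"dp": [0,0.0122,-0.026],"rotation": [0,0,0]},
  {"dp": [0,0.013,-0.0256],"rotation": [0,0,0]},
  {"dp": [0,0.0137,-0.0253],"rotation": [0,0,0]},
  {"dp": [0,0.0145,-0.0248],"rotation": [0,0,0]},
])

```text
time: 5.7
position: [0.518, 0.2423, 0.102]
orientation: [-3.133, 0.142, -0.004]
ft_force: [0.9, 7.1, 1.1]
grip_width: 0.0092
grasp_force: 20.0
```

Call:
send_rows([
  {"dp": [0,0,0],"rotation": [0,0,0]},
  {"dp": [0,0,0],"rotation": [0,0,0]},
  {"dp": [0,0,0],"rotation": [0,0,0]},
  {"dp": [0,0,0],"rotation": [0,0,0]},
  {"dp": [0,0,0],"rotation": [0,0,0]},
])

```text
time: 6.32
position: [0.5181, 0.2422, 0.102]
orientation: [-3.133, 0.142, -0.005]
ft_force: [1.7, 6.2, 1.6]
grip_width: 0.0089
grasp_force: 20.0
```

```bash
python3 - <<'E'
from h import *
a=shot('top','pics/t2.png')['image'];b=shot('side','pics/s2.png')['image']
r=lambda i,f:cv2.resize(i,None,fx=f,fy=f,interpolation=cv2.INTER_CUBIC)
cv2.imwrite('pics/c2.png',np.hstack([r(a[150:300,220:340],3.3)[:495],r(b[200:350,240:360],3.3)[:495]])[:,:,::-1]);print(read_state()['position'])
E
```

```text
[0.51805923 0.24227913 0.10206588]
```

View pics/c2.png

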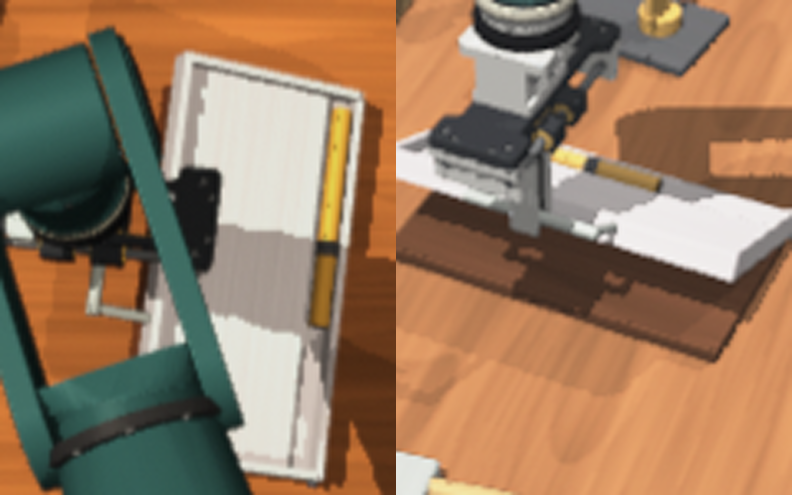

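The tray is tilted about 25° and the tube lies in the groove, with its band at about (327,247) in the left panel. I'll lower it along the same arc.

Call:
send_rows([
  {"dp": [0,-0.0145,0.0248],"rotation": [0,0,0]},
  {"dp": [0,-0.0137,0.0253],"rotation": [0,0,0]},
  {"dp": [0,-0.013,0.0256],"rotation": [0,0,0]},
  {"dp": [0,-0.0122,0.026],"rotation": [0,0,0]},
  {"dp": [0,-0.0115,0.0264],"rotation": [0,0,0]},
])

```text
time: 7.05
position: [0.5193, 0.2548, 0.0762]
orientation: [-3.134, 0.143, -0.005]
ft_force: [1.1, 6.0, -0.3]
grip_width: 0.0094
grasp_force: 20.0
```

Call:
send_rows([
  {"dp": [0,-0.0107,0.0267],"rotation": [0,0,0]},
  {"dp": [0,-0.0099,0.027],"rotation": [0,0,0]},
  {"dp": [0,-0.0091,0.0273],"rotation": [0,0,0]},
  {"dp": [0,-0.0083,0.0275],"rotation": [0,0,0]},
  {"dp": [0,-0.0075,0.0278],"rotation": [0,0,0]},
])

```text
time: 7.68
position: [0.5202, 0.2635, 0.0486]
orientation: [-3.135, 0.143, -0.004]
ft_force: [1.8, 5.0, 0.4]
grip_width: 0.0094
grasp_force: 20.0
```

Call:
send_rows([
  {"dp": [0,-0.0067,0.028],"rotation": [0,0,0]},
  {"dp": [0,-0.0058,0.0281],"rotation": [0,0,0]},
  {"dp": [0,-0.005,0.0283],"rotation": [0,0,0]},
  {"dp": [0,-0.0042,0.0284],"rotation": [0,0,0]},
  {"dp": [0,-0.0034,0.0286],"rotation": [0,0,0]},
])

```text
time: 8.3
position: [0.5207, 0.2683, 0.0206]
orientation: [-3.135, 0.143, -0.004]
ft_force: [-4.8, 0.2, 23.1]
grip_width: 0.0095
grasp_force: 20.0
```

Call:
send_rows([
  {"dp": [0,0,0],"rotation": [0,0,0]},
  {"dp": [0,0,0],"rotation": [0,0,0]},
  {"dp": [0,0,0],"rotation": [0,0,0]},
])

```text
time: 8.68
position: [0.5206, 0.2683, 0.0207]
orientation: [-3.135, 0.143, -0.004]
ft_force: [0.1, 5.1, 2.4]
grip_width: 0.0092
grasp_force: 20.0
```

Call:
send_rows([
  {"dp": [0,0,0],"rotation": [0,0,0]},
  {"dp": [0,0,0],"rotation": [0,0,0]},
  {"dp": [0,0,0],"rotation": [0,0,0]},
  {"dp": [0,0,0],"rotation": [0,0,0]},
], jaw=-0.15)

```text
time: 9.18
position: [0.5194, 0.2661, 0.0191]
orientation: [3.137, -0.144, -0.001]
ft_force: [-0.2, 0.0, -0.5]
grip_width: 0.0393
grasp_force: 0.0
```

Call:
send_rows([
  {"dp": [0,0,-0.1],"rotation": [0,0,0]},
  {"dp": [0,0,-0.25],"rotation": [0,0,0]},
  {"dp": [0,0,-0.28],"rotation": [0,0,0]},
  {"dp": [0,0,-0.28],"rotation": [0,0,0]},
  {"dp": [0,0,-0.2],"rotation": [0,0,0]},
])

```text
time: 9.8
position: [0.5201, 0.2666, 0.2448]
orientation: [-3.137, 0.144, -0.005]
ft_force: [0.5, 0.2, 0.6]
grip_width: 0.0401
grasp_force: 0.0
```

```bash
python3 - <<'E'
from h import *
shot('top','pics/t3.png');shot('side','pics/s3.png')
E
```

Call:
send_rows([
  {"dp": [0.043,0.264,0],"rotation": [0,0,0]},
  {"dp": [0.043,0.264,0],"rotation": [0,0,0]},
  {"dp": [0.043,0.264,0],"rotation": [0,0,0]},
  {"dp": [0.043,0.264,0],"rotation": [0,0,0]},
  {"dp": [0.043,0.264,0],"rotation": [0,0,0]},
])

```text
time: 10.52
position: [0.5375, -0.0019, 0.2395]
orientation: [3.138, -0.144, -0.004]
ft_force: [0.9, -0.0, 0.7]
grip_width: 0.0401
grasp_force: 0.0
```

Call:
send_rows([
  {"dp": [0.043,0.264,0],"rotation": [0,0,0]},
  {"dp": [0.043,0.264,0],"rotation": [0,0,0]},
  {"dp": [0.043,0.264,0],"rotation": [0,0,0]},
  {"dp": [0,0,0],"rotation": [0,0,0.014]},
  {"dp": [0,0,0],"rotation": [0,0,0]},
])

```text
time: 11.15
position: [0.5488, -0.1609, 0.2395]
orientation: [-3.128, 0.283, 0.005]
ft_force: [-0.4, -0.3, -0.9]
grip_width: 0.04
grasp_force: 0.0
```

```bash
python3 - <<'E'
from h import *
a=shot('top','pics/t4.png')['image'];b=shot('side','pics/s4.png')['image']
r=lambda i,f:cv2.resize(i,None,fx=f,fy=f,interpolation=cv2.INTER_CUBIC)
m=np.load('pics/t3.npz')['image']
cv2.imwrite('pics/c4.png',np.hstack([r(a[165:305,250:335],4),r(b[230:370,225:325][:],4)[:560]])[:,:,::-1][:560,:800])
cv2.imwrite('pics/c3.png',np.hstack([r(m[125:250,385:450],4.5)[:560],r(b[150:275,260:355],4.5)[:560]])[:,:,::-1])
E
```

```text
(no output)
```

View pics/c4.png

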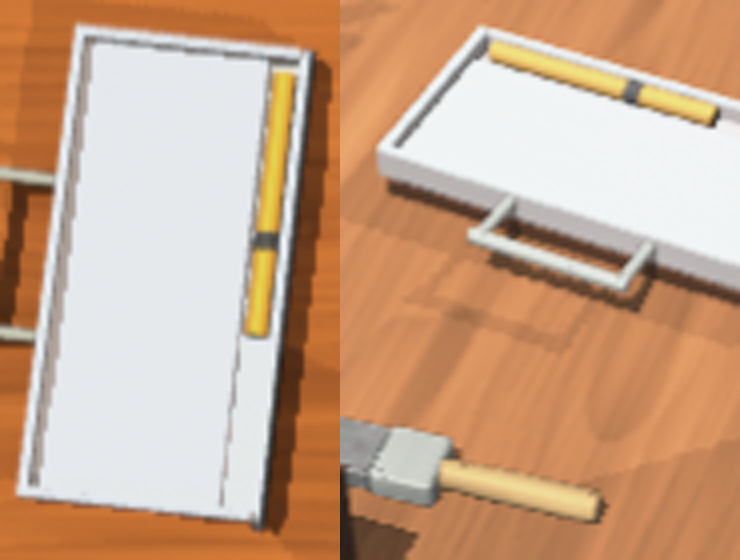

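View pics/c3.png

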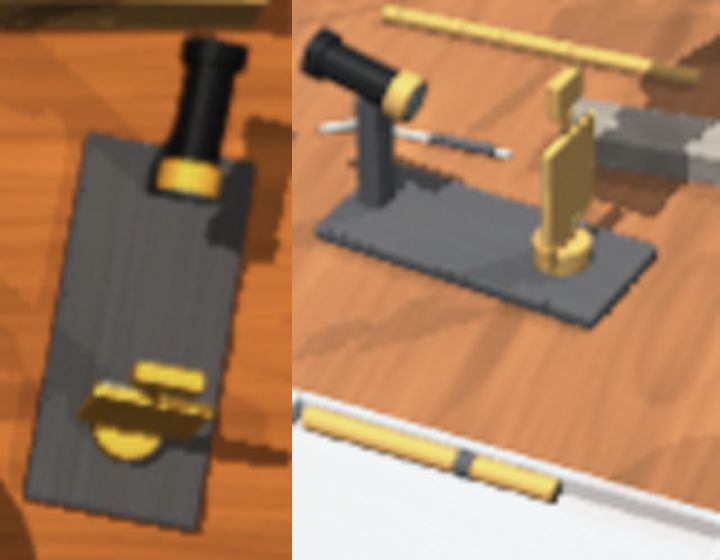

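Both views show the tray level with the tube in the groove. The band is at top pixel (316,225) and side pixel (298,253), and the mirror is parked. Next I measure the band, the stand's direction and the grip.

```bash
python3 - <<'E'
from h import *
ld=lambda n:dict(np.load(f'pics/{n}.npz'))
t4,s4,t3,s3=map(ld,('t4','s4','t3','s3'))
f=lambda x,y,s,u,v:((x+.5)/s-.5+u,(y+.5)/s-.5+v)
a=f(265,240,4,250,165);b=f(293,92,4,225,230)
p,e=tri(t4,a,s4,b);print('band',p.round(4),e, onz(t4,*a,.030).round(4),onz(s4,*b,.032).round(4))
for d,c in((ld('t3'),(385,125,450,250)),(ld('t0') if 0 else ld('top0'),(385,125,450,250)),(ld('side0'),(255,170,350,225)),(s4,(255,170,350,225))):
    h=cv2.cvtColor(d['image'],cv2.COLOR_RGB2HSV);m=((h[...,1]<60)&(h[...,2]>25)&(h[...,2]<115)).astype(np.uint8)
    z=np.zeros_like(m);z[c[1]:c[3],c[0]:c[2]]=m[c[1]:c[3],c[0]:c[2]]
    z=cv2.morphologyEx(z,cv2.MORPH_OPEN,np.ones((3,3)))
    k=max(cv2.findContours(z,0,1)[0],key=cv2.contourArea).reshape(-1,2)
    w=np.array([onz(d,*q,.012)[:2] for q in k])
    r=cv2.minAreaRect((w*1000).astype(np.float32));print('stand rect',np.round(r[0],1),np.round(r[1],1),round(r[2],2));
    # left edge line fit (top)
    ax=np.array([.984,-.177]);n=np.array([.177,.984]);s=(w-[.607,-.171])@ax;l=(w-[.607,-.171])@n
    for sg in(1,-1):
        g=(abs(s)<.08)&(abs(l*sg-.05)<.008)
        if g.sum()>8:
            vx,vy,_,_=cv2.fitLine((w[g]*1000).astype(np.float32),cv2.DIST_HUBER,0,.1,.1).ravel();print('edge',sg,g.sum(),round(np.arctan(vy/vx),3),'offset',l[g].mean().round(4))
g,e=tri(t3,f(170,374,4.5,385,125),s4,f(565-292.5,78,4.5,260,150));print('griptop',g.round(4),e)
# brass grip mask top
h=cv2.cvtColor(t3['image'],cv2.COLOR_RGB2HSV)[204:214,410:433];print(h[...,0].tolist(),h[...,2].tolist())
E
```

```text
band [0.5316 0.0855 0.0294] 0.004633248460142324 [0.5292 0.085  0.03  ] [0.5329 0.0884 0.032 ]
stand rect [ 605.2 -171.9] [ 97.  216.4] 79.56
edge 1 59 -0.182 offset 0.0458
edge -1 54 -0.182 offset -0.0478
stand rect [ 605.2 -171.9] [ 97.  216.4] 79.54
edge 1 59 -0.184 offset 0.0458
edge -1 54 -0.182 offset -0.0478
stand rect [ 649.2 -186.3] [156.1 323.6] 63.5
edge 1 46 -0.176 offset 0.0559
edge -1 17 -0.176 offset -0.0445
stand rect [ 700.5 -237.1] [ 86.6 192. ] 12.69
griptop [ 0.5509 -0.1612  0.1579] 0.00441342009386125
[[18, 10, 18, 12, 13, 15, 19, 19, 17, 15, 17, 13, 10, 12, 10, 20, 15, 15, 15, 17, 15, 12, 13], [15, 17, 18, 17, 13, 18, 22, 23, 21, 19, 18, 18, 17, 14, 14, 12, 13, 17, 15, 13, 15, 12, 10], [25, 17, 15, 19, 15, 19, 24, 24, 24, 22, 22, 22, 22, 21, 19, 17, 19, 19, 19, 15, 13, 12, 15], [20, 20, 17, 16, 17, 20, 24, 24, 24, 24, 24, 25, 24, 23, 22, 21, 22, 22, 21, 19, 17, 17, 15], [18, 17, 15, 17, 18, 21, 23, 23, 24, 24, 24, 25, 24, 24, 24, 24, 24, 24, 23, 22, 20, 17, 13], [22, 17, 19, 17, 17, 18, 19, 20, 23, 23, 24, 24, 23, 24, 24, 24, 24, 24, 24, 24, 22, 19, 9], [20, 21,
[... 740 characters left out ...]
207, 195, 168, 160, 155, 139, 106, 90, 88], [84, 85, 86, 94, 121, 194, 219, 226, 226, 226, 227, 227, 227, 227, 227, 226, 224, 223, 221, 204, 136, 95, 88], [94, 91, 89, 96, 107, 141, 182, 198, 200, 200, 207, 214, 223, 226, 226, 227, 227, 227, 227, 221, 148, 96, 88], [146, 136, 126, 111, 103, 95, 97, 101, 100, 105, 133, 161, 192, 199, 200, 205, 212, 222, 226, 220, 142, 94, 87], [202, 194, 193, 169, 158, 135, 102, 82, 76, 78, 89, 93, 98, 99, 104, 128, 155, 189, 198, 192, 121, 90, 87], [215, 222, 224, 222, 220, 203, 151, 110, 75, 77, 99, 114, 92, 85, 85, 87, 90, 97, 101, 100, 91, 89, 87], [172, 195, 199, 202, 208, 211, 187, 163, 114, 91, 120, 158, 128, 121, 116, 107, 96, 89, 91, 91, 94, 90, 86]]
```

Call:
send_rows([
  {"dp": [0,0,0],"rotation": [0,0,-0.0278]},
  {"dp": [0,0,0],"rotation": [0,0,-0.0278]},
  {"dp": [0,0,0],"rotation": [0,0,-0.0278]},
  {"dp": [0,0,0],"rotation": [0,0,-0.0278]},
  {"dp": [0,0,0],"rotation": [0,0,-0.0278]},
])

```text
time: 11.88
position: [0.5495, -0.1592, 0.2412]
orientation: [-2.95, -1.081, 0.0]
ft_force: [-0.1, -0.3, 0.6]
grip_width: 0.0398
grasp_force: 0.0
```

Call:
send_rows([
  {"dp": [0,0,0],"rotation": [0,0,-0.0278]},
  {"dp": [0,0,0],"rotation": [0,0,-0.0278]},
  {"dp": [0,0,0],"rotation": [0,0,-0.0278]},
  {"dp": [0,0,0],"rotation": [0,0,-0.0278]},
  {"dp": [0,0,0],"rotation": [0,0,0]},
])

```text
time: 12.5
position: [0.5495, -0.1593, 0.2413]
orientation: [-2.41, -2.015, 0.0]
ft_force: [0.5, 0.6, -0.2]
grip_width: 0.0401
grasp_force: 0.0
```

Call:
send_rows([
  {"dp": [-0.0075,0,0.2],"rotation": [0,0,0]},
  {"dp": [0,0,0.2],"rotation": [0,0,0]},
  {"dp": [0,0,0.1],"rotation": [0,0,0]},
  {"dp": [0,0,0.05],"rotation": [0,0,0]},
  {"dp": [0,0,0],"rotation": [0,0,0]},
])

```text
time: 13.12
position: [0.5491, -0.1615, 0.1312]
orientation: [-2.411, -2.014, 0.001]
ft_force: [-0.6, -0.3, -0.1]
grip_width: 0.0397
grasp_force: 0.0
```

```bash
python3 - <<'E'
from h import *
a=shot('top','pics/t5.png')['image'];b=shot('side','pics/s5.png')['image']
r=lambda i,f:cv2.resize(i,None,fx=f,fy=f,interpolation=cv2.INTER_CUBIC)
cv2.imwrite('pics/c5.png',r(b[120:235,250:370],5)[:,:,::-1])
E
```

```text
(no output)
```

View pics/c5.png

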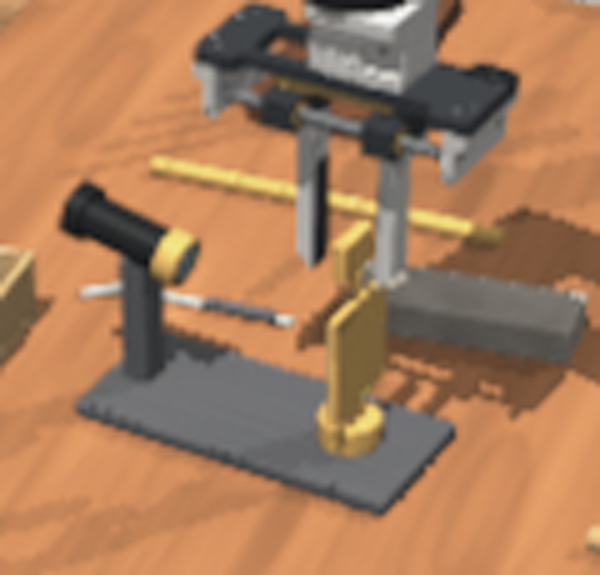

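The fingers straddle the grip at about (353,255), and everything else is clear. Closing.

Call:
send_rows([
  {"dp": [0,0,0],"rotation": [0,0,0]},
  {"dp": [0,0,0],"rotation": [0,0,0]},
  {"dp": [0,0,0],"rotation": [0,0,0]},
  {"dp": [0,0,0],"rotation": [0,0,0]},
  {"dp": [0,0,0],"rotation": [0,0,0]},
], jaw=-1, newtons=25)

```text
time: 13.85
position: [0.5479, -0.1616, 0.1317]
orientation: [-2.409, -2.013, 0.003]
ft_force: [-4.8, 0.9, 3.7]
grip_width: 0.0097
grasp_force: 25.0
```

```bash
python3 - <<'E'
from h import *
s=read_state();print(s['position'],s['orientation'],s['ft_force'],s['ft_torque'])
E
```

```text
[ 0.54785105 -0.16164117  0.13171617] [-2.40899887 -2.01300209  0.00340255] [-4.81826418  0.85963635  3.70023539] [0.20927158 1.06845139 0.04585665]
```

Call:
send_rows([
  {"dp": [0,-0.006,0],"rotation": [0,0,-0.01]},
  {"dp": [0,0,0],"rotation": [0,0,-0.015]},
  {"dp": [0,0,0],"rotation": [0,0,-0.015]},
  {"dp": [0,0,0],"rotation": [0,0,-0.015]},
  {"dp": [0,0,0],"rotation": [0,0,-0.015]},
])

```text
time: 14.48
position: [0.5485, -0.1616, 0.1317]
orientation: [1.909, 2.494, 0.001]
ft_force: [-1.1, 0.1, 1.7]
grip_width: 0.01
grasp_force: 25.1
```

Call:
send_rows([
  {"dp": [0,0,0],"rotation": [0,0,-0.015]},
  {"dp": [0,0,0],"rotation": [0,0,-0.015]},
  {"dp": [0,0,0],"rotation": [0,0,-0.015]},
  {"dp": [0,0,0],"rotation": [0,0,-0.015]},
  {"dp": [0,0,0],"rotation": [0,0,-0.0143]},
])

```text
time: 15.1
position: [0.5492, -0.1613, 0.1317]
orientation: [1.28, 2.866, 0.002]
ft_force: [1.8, 1.4, 0.3]
grip_width: 0.0099
grasp_force: 25.1
```

Call:
send_rows([
  {"dp": [0,0,0],"rotation": [0,0,0]},
  {"dp": [0,0,0],"rotation": [0,0,0]},
  {"dp": [0,0,0],"rotation": [0,0,0]},
  {"dp": [0,0,0],"rotation": [0,0,0]},
  {"dp": [0,0,0],"rotation": [0,0,0]},
])

```text
time: 15.72
position: [0.5491, -0.1613, 0.1317]
orientation: [1.284, 2.865, 0.002]
ft_force: [4.5, 1.8, -0.4]
grip_width: 0.0096
grasp_force: 25.0
```

```bash
python3 - <<'E'
from h import *
ld=lambda n:dict(np.load(f'pics/{n}.npz'))
s=read_state();o=s['orientation'];R=cv2.Rodrigues(o)[0];n=np.arctan2(R[1,1],R[0,1])
print(s['position'],'normal yaw',n,s['ft_force'],s['ft_torque'])
d=shot('side','pics/s6.png');e=shot('top','pics/t6.png')
for st in(-.18,-.184):
  for ax in((.5475,-.161),(.550,-.161)):
    a=2*n-st;r=np.array([.5307,.0858])-ax;print(st,ax,'lateral',-r[0]*np.sin(a)+r[1]*np.cos(a))
# band again by colour: dark patch between brass, both views
for D,(u,v) in((e,(316,225)),(d,(298,253))):
    h=D['image'][v-8:v+9,u-8:u+9].astype(float).max(2);m=h<110;y,x=np.nonzero(m);print('band px',x.mean()+u-8,y.mean()+v-8,m.sum())
r=lambda i,f:cv2.resize(i,None,fx=f,fy=f,interpolation=cv2.INTER_CUBIC)
cv2.imwrite('pics/c6.png',r(d['image'][130:285,240:370],3.8)[:,:,::-1])
E
```

```text
[ 0.54911961 -0.16131145  0.13172465] normal yaw 0.7281433055445239 [ 4.52221907  1.76244328 -0.35125831] [ 0.23843844 -0.70600785 -0.09561091]
-0.18 (0.5475, -0.161) lateral 0.0006125346156795192
-0.18 (0.55, -0.161) lateral 0.003107175309914341
-0.184 (0.5475, -0.161) lateral -0.0003769491651670967
-0.184 (0.55, -0.161) lateral 0.0021170171389145245
band px 320.728813559322 225.6949152542373 59
band px 297.2 254.39999999999998 5
```

View pics/c6.png

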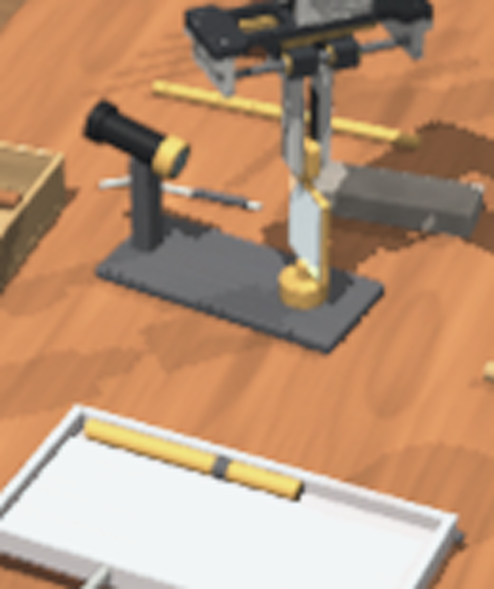

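The mirror is turned with the glass facing the tray. The tube is in the groove with its band at side crop (221,466), and the lateral error comes out under about 3 mm.

```bash
python3 -c "
from cell import sign_off;print(sign_off())"
```

```text
the job is handed in; nothing more can be done
None
```

I handed the job in with the tube in the groove, the tray level, and the mirror held so the line of sight passes an estimated 0–3 mm from the band (limit 20 mm); the sign-off returned no verdict.

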